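# Refit the angle rotor on the bench centrifuge

## Robot

A 6-joint arm with a two-finger parallel gripper is mounted at the origin on the work surface. World frame = base frame: x ahead of the robot, y to its left, z up, the work surface at z = 0. Lengths are in m, angles in degrees, forces in N, time in s.
With the tool pointing down it reaches from about 0.35 to 0.875 m from the base axis. Payload 4.2 kg.
Tool frame: the origin (TCP) lies midway between the tips of the shut fingers; the grasp point (between the pads) lies 19 mm behind it (r.grasp_offset is the distance from the TCP to the grasp point, in m); z points along the fingers, y is the direction in which the jaws open and shut (so a half turn about z gives the same grasp; the last joint's range is limited). The gripper opens to 87 mm and grips with 3 to 60 N. Pads are 19 mm wide; open, the fingers measure 117 mm over their backs; the gripper's body (75 mm by 190 mm) begins 51 mm behind the grasp point.
Start: joints at [-49.584, 22.042, 0.453, 0, -68.411, -14.817], TCP at [0.27, -0.564, 0.223] pointing down, gripper open.
Joint ranges: [-179.83, 179.83], [-69.29, 118.12], [-61.27, 80.66], [-181.25, 117.63], [-171.15, -9.14], [-177.46, 177.46]. Speed limits (degrees/s): [159.86, 159.86, 180, 180, 180, 180].

## Interface

Orientations are given as a 3x3 rotation matrix whose columns are the frame's x, y, z axes.
In Python, from station import r gives the robot as it stands.
- The arm moves only by the shell command python3 -m crank 'ROWS'. ROWS is JSON, a list of rows, each a list of 3 entries, a list of its own where there are three numbers: the closure, from -1 (fully open) to 1 (shut), so that 0 is half open, then the shift along the tool's x, y, z as a fraction of full scale, then the turn, a rotation vector about the tool's x, y, z as a fraction of full scale. In form: [[fingers, [dx, dy, dz], [wx, wy, wz]], ...]. A call has 1 to 8 rows; each row shifts and turns the commanded pose from where the row before left it, along the tool's axes as they then stand; what a row does not reach is not made up. Full scale, the value 1, is 100 mm for a shift and 45 degrees for a turn. A row lasts 1/10 s, in which the tool goes at most 50 mm and 8.59 degrees, less where a joint would pass 70% of its speed; a pose out of reach is approached as far as the arm can. A call with a number of a shift or a turn outside -1 to 1 is refused whole. A call with a gripper value outside its range is refused whole. The fingers move at their own pace and stop on an object; the grip force is fixed at half the most. Time passes only in rows, so rows that do not move let the fingers close. It gives the time, the measured TCP pose, the force and the opening at its end, in the units of the state.
- r.sense(): the state, without advancing time (a new reading comes with each control period).
- r.capture(name): name is "scene" or "top"; returns a dict with "img" (400x640x3 uint8, blue, green, red), "fx", "fy", "cx", "cy" (pixels), "R" (3x3) and "t" (3): a world point X has camera coordinates R X + t. Camera axes: x right, y down, z forward; pixel columns grow to the right and rows downward; lengths in m; the calibration is good to about 2 mm. A picture is of the moment at which its call begins. There is no depth.
- r.finish_job(): hands the job in, once; it reports no verdict.
The state is a dict: "time_s": time; "joints": joint angles; "joint_velocities": joint speeds; "effort": joint torques, N m; "tcp_pos": TCP position; "ee_rot": TCP orientation; "wrist_force": force on the tool from outside, world axes, zero at the start; "moment": the same for the moment, N m; "gripper_width": opening from 0.0 (shut) to 1.0 (fully open).
Only numpy, scipy, OpenCV 4.12 (cv2) and the standard library are available. Lean on these libraries where they do the work, as an engineer would, in place of code of your own. Each camera call takes 0.05 s, during which the arm holds its last target.

## Task

The centrifuge's rotors have been cleaned and lie in the steel tray: fit the tall angle rotor (the cone with the slanted tube pockets, not the flat disc rotor) the right way up over the drive shaft, lowering it gently all the way until it sits level on the drive collar, never letting it drop down the shaft. Then close the centrifuge's lid fully without slamming it. Leave the flat rotor and the other things on the bench where they are.

Things in the scene. Friction and masses are not known exactly. Their poses are not given: they have to be found in the camera images.
- rotor_mid (a point): Angle rotor, loose, about 0.36 kg: plain aluminium, 66 mm tall, 114 mm across the foot; cone 34 mm high with 12 slanted tube pockets, out of its middle a round hub 36 mm across standing from 34 to 66 mm above the underside (grip it there). Through bore 20.5 mm, 24 mm over the lowest 3 mm. Point: on its axis, 33 mm above the underside; z up its axis. Starts upright on the tray's floor.
- flat_rotor_mid (a point): Flat capillary rotor, loose, to be left alone: aluminium disc 124 mm across with a rim 18 mm high, radial slots and a hub 36 mm across, 30 mm tall in all. Point: on its axis, 15 mm above its underside. It lies in the same tray beside the angle rotor, at either end.
- tray: Fixed stainless tray, 300 by 160 mm (long along its x), rim 11 mm high, floor 3 mm thick. Origin: centre of its underside.
- centrifuge: Bench centrifuge, fixed: off-white housing 210 mm wide (its y), 270 mm deep (its x), flat top deck at 125 mm; sloping control panel at its -x end, the lid's hinge along its +x end. Round steel chamber 160 mm across, open at the top, its axis 30 mm from the origin towards +x, floor at 42 mm. Origin: centre of the underside, z up.
- shaft_top (a point): Tip of the steel drive shaft that stands upright in the middle of the chamber: 18 mm across, tapering over its last 8 mm to 10 mm. Point: on its axis at the tip, 116 mm above the bench (9 mm below the deck), 62 mm above the drive collar. With the rotor home its hub's top is 4 mm above this point, 5 mm below the deck.
- seat (a point): Top of the drive collar, a steel disc 44 mm across round the foot of the shaft, 54 mm above the bench; the rotor's underside comes to rest on it (rotor_mid is then 33 mm above this point). Point: on the shaft's axis.
- lid (a joint): Centrifuge lid, hinged along the housing's +x end: 0 = closed, flat on the deck; grows as it opens, rad; 1.57 = straight up; starts at 1.6 to 1.85, leaning a little away from the chamber. Friction hinge: it stays where it is left; about 0.4 N m swings it shut.
- lid_hinge (a point): Middle of the lid's hinge line, which runs along the centrifuge's y, 126 mm from the housing's origin towards its +x, 126.5 mm above the bench. The lid's underside lies in the plane of this line; its outer face is 18 mm off that plane.
- lid_edge (a point): Middle of the lid's free edge, half-way through its thickness; moves with the lid. Lid: off-white frame with clear window, 190 mm from hinge line to edge, 200 mm wide, 18 mm thick; a grey finger lip 70 mm wide, 10 mm thick stands 15 mm out from the edge. Its x axis points from edge to hinge, its z axis out of the lid's outer face. Closed: about 135 mm above the bench.
- gel_bottle_mid (a point): Hand-gel bottle with a white pump, loose, 66 mm across, 180 mm tall. Point: on its axis 90 mm above its foot. To be left alone.
- sharps_bin_mid (a point): Small yellow sharps tub, loose, 106 mm across, 134 mm tall. Point: on its axis 60 mm above its foot. To be left alone.
- tube_rack_mid (a point): White tube rack, loose, 200 mm (its x) by 65 mm, 100 mm tall with its capped tubes. Point: at its middle, 35 mm above its foot. To be left alone.

How it is judged:
By the outcome, as a careful person would: the job done as asked, in the order asked, and still so for the second after the job is handed in, with the robot touching nothing.
It also fails if it takes over 59 s, if anything falls off the work surface, if the arm or the gripper's body presses on something with over 40 N, if the wrist force passes 120 N, or if a joint passes its speed limit or range.

## Working session

There is one attempt and no reset: what is moved stays moved. The work goes in short steps, Python scripts to look and compute and a shell command to move; the robot and the scene stay as the last step left them, time stands still between calls to the robot, and variables do not carry over. Pictures are saved under pics/ and viewed, and the job is handed in when it is done.

```bash
ls; mkdir -p pics; python3 - <<'E'
from station import r
import cv2,numpy as np
np.set_printoptions(precision=4,suppress=True)
for n in("scene","top"):
    c=r.capture(n); cv2.imwrite(f"pics/{n}0.png",c["img"]); np.savez(f"pics/{n}0.npz",**c)
    R=np.array(c["R"]);print(n,c["fx"],c["fy"],c["cx"],c["cy"],R,-R.T@np.array(c["t"]))
s=r.sense()
for k in s: print(k,s[k])
E
```

```text
pics
scene 425.8269231156254 425.8269231156254 317.7615396059548 194.16814721447787 [[-0.7558  0.6546 -0.0172]
 [ 0.5146  0.5775 -0.6338]
 [-0.4049 -0.4878 -0.7733]] [1.0448 0.6992 1.0475]
top 393.3219915077723 393.3219915077723 330.68263071929846 198.205103880269 [[-0.0034 -1.      0.0037]
 [-0.9926  0.0029 -0.1211]
 [ 0.1211 -0.0041 -0.9926]] [0.4197 0.1076 1.2797]
time_s 0.1
joints [-49.5841  22.0858   0.3876  -0.0238 -68.4122 -14.8188]
joint_velocities [ 0.0429 -0.2041  0.2336  0.0676 -0.0462  0.0477]
effort [ -0.0005 -39.169   18.7935   4.2319   0.0134  -0.0001]
tcp_pos [ 0.2698 -0.5632  0.2216]
ee_rot [[-0.9019 -0.4319 -0.001 ]
 [-0.4319  0.9019  0.0017]
 [ 0.0001  0.002  -1.    ]]
wrist_force [-0.961   0.5741 -0.4028]
moment [0.0018 0.0545 0.0154]
gripper_width 0.9979409126036768
```

View pics/scene0.png

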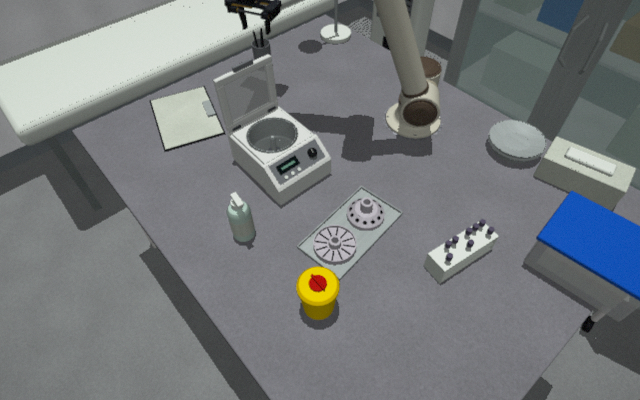

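View pics/top0.png

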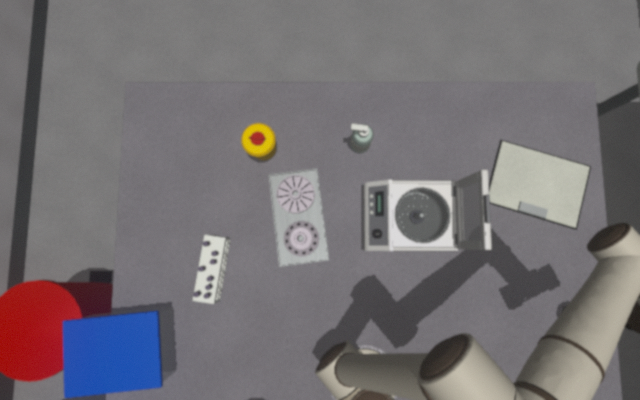

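The scene view shows the angle rotor at about (366,210), the flat rotor at (335,244) and the centrifuge at (275,140). In the top view the angle rotor is at (301,238) and the chamber at (422,215). I'll enlarge these areas next.

```bash
python3 - <<'E'
import cv2,numpy as np
a=cv2.imread("pics/top0.png");b=cv2.imread("pics/scene0.png")
cv2.imwrite("pics/c1.png",cv2.resize(a[160:280,260:500],None,fx=3.3,fy=3.3,interpolation=cv2.INTER_CUBIC))
cv2.imwrite("pics/c2.png",cv2.resize(b[50:270,200:410],None,fx=2.7,fy=2.7,interpolation=cv2.INTER_CUBIC))
E
```

```text
(no output)
```

View pics/c1.png

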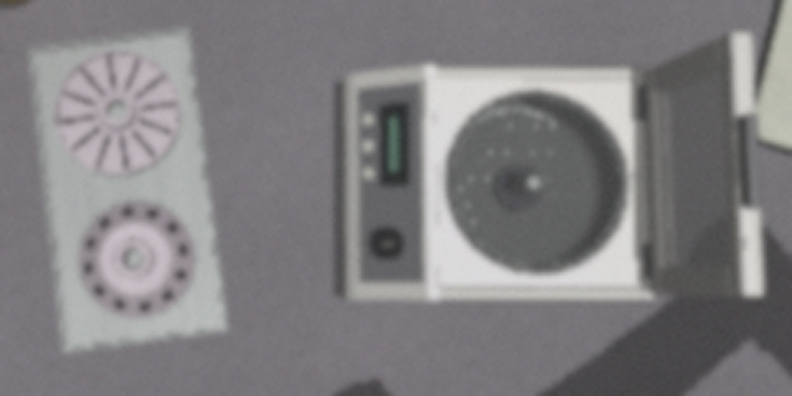

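View pics/c2.png

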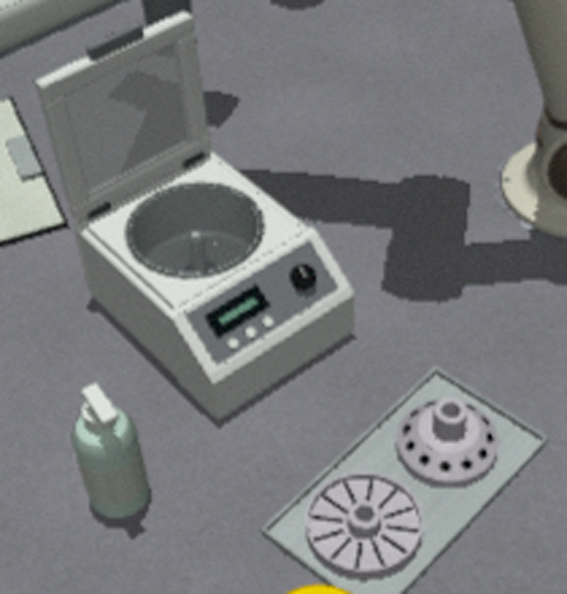

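```bash
cat > h.py <<'E'
import numpy as np,cv2
from scipy.optimize import least_squares
np.set_printoptions(precision=4,suppress=True)
def cast(c,uv,z):
    uv=np.atleast_2d(uv).astype(float)
    R=np.array(c["R"]);C=-R.T@np.array(c["t"])
    d=np.c_[(uv[:,0]-c["cx"])/c["fx"],(uv[:,1]-c["cy"])/c["fy"],np.ones(len(uv))]@R
    return C+d*((z-C[2])/d[:,2])[:,None]
def proj(c,X):
    p=np.atleast_2d(X)@np.array(c["R"]).T+np.array(c["t"]);return np.c_[p[:,0]/p[:,2]*c["fx"]+c["cx"],p[:,1]/p[:,2]*c["fy"]+c["cy"]]
def tri(c1,p1,c2,p2):
    def P(c):return np.array([[c["fx"],0,c["cx"]],[0,c["fy"],c["cy"]],[0,0,1]])@np.c_[c["R"],c["t"]]
    X=cv2.triangulatePoints(P(c1),P(c2),np.array(p1,float).reshape(2,1),np.array(p2,float).reshape(2,1))[:,0];return X[:3]/X[3]
def circ(p):
    s=least_squares(lambda q:np.hypot(p[:,0]-q[0],p[:,1]-q[1])-q[2],[*p[:,:2].mean(0),.06],loss='soft_l1',f_scale=.002)
    return s.x,np.sqrt(np.mean(s.fun**2))
E
python3 - <<'E'
from h import *
T=np.load("pics/top0.npz");S=np.load("pics/scene0.npz")
# chamber: white deck threshold, hole
for n,c,(u,v),box in(("top",T,(422,215),(360,500,170,260)),("scene",S,(272,137),(220,335,100,205))):
    g=c["img"].max(2); u0,u1,v0,v1=box
    m=(g[v0:v1,u0:u1]<150).astype(np.uint8)
    n_,L,st,ce=cv2.connectedComponentsWithStats(m,connectivity=4)
    print(n,[ (st[i].tolist(),ce[i]+[u0,v0]) for i in range(1,n_) if st[i,4]>200])
    cs,_=cv2.findContours(m,cv2.RETR_CCOMP,cv2.CHAIN_APPROX_NONE)
    for k in cs:
        if len(k)<80: continue
        if cv2.pointPolygonTest(k,(float(u-u0),float(v-v0)),False)>0:
            p=cast(c,k[:,0]+[u0,v0],.125);print(n,len(k),circ(p))
# tip guess
print("tip top",cast(T,[421.5,215.5],.116), "hub top",cast(T,[300.9,238.2],.069))
print("hub scene",cast(S,[200+449/2.7,50+408/2.7],.069),"tri",tri(T,[300.9,238.2],S,[200+449/2.7,50+408/2.7]))
# tray corners by colour
for n,c in(("top",T),("scene",S)):
    i=c["img"].astype(int);print(n,i[260,290] if n=="top" else i[190,362], i[238,308] if n=="top" else i[216,352])
E
```

```text
top [([0, 0, 140, 90, 5758], array([443.8418, 215.6124])), ([8, 15, 21, 61, 1192], array([377.6695, 215.4883])), ([35, 18, 55, 55, 2376], array([422.1069, 214.8359]))]
top 154 (array([ 0.511 , -0.1663,  0.0798]), np.float64(0.0007990175111329347))
top 448 (array([ 0.5061, -0.177 ,  0.1946]), np.float64(0.03395347576787772))
top 315 (array([ 0.5089, -0.1281,  0.134 ]), np.float64(0.017096344608320803))
scene [([0, 0, 115, 105, 7466], array([275.0288, 154.1013])), ([26, 18, 52, 35, 1429], array([271.6907, 134.8691])), ([49, 39, 56, 46, 1101], array([296.6603, 161.3379]))]
scene 449 (array([ 0.525, -0.111,  0.233]), np.float64(0.03203442038369068))
tip top [[ 0.5091 -0.1666  0.116 ]] hub top [[0.4442 0.1942 0.069 ]]
hub scene [[0.4437 0.1963 0.069 ]] tri [0.4436 0.195  0.0678]
top [178 180 177] [192 185 195]
scene [170 175 166] [101  96  98]
```

```bash
python3 - <<'E'
from h import *
T=np.load("pics/top0.npz");S=np.load("pics/scene0.npz")
def contour(c,seed,box,mask):
    u0,u1,v0,v1=box
    n,L=cv2.connectedComponents(mask[v0:v1,u0:u1].astype(np.uint8),connectivity=4)
    l=L[seed[1]-v0,seed[0]-u0]
    k,_=cv2.findContours((L==l).astype(np.uint8),cv2.RETR_EXTERNAL,cv2.CHAIN_APPROX_NONE)
    return max(k,key=len)[:,0]+[u0,v0]
g=S["img"].max(2)
for th in(130,150,170):
    k=contour(S,(272,125),(220,335,100,205),g<th);print(th,len(k),circ(cast(S,k,.125)),k.min(0),k.max(0))
g=T["img"].max(2)
for th in(130,150,170):
    k=contour(T,(422,200),(360,500,170,260),g<th);print(th,len(k),circ(cast(T,k,.125)))
# rotor in top: pinkishness: R-G
i=T["img"].astype(int);d=i[...,2]-i[...,1]
j=S["img"].astype(int);e=j[...,2]-j[...,1]
cv2.imwrite("pics/d.png",np.hstack([cv2.resize(np.clip(128+d*8,0,255).astype(np.uint8)[165:275,260:340],None,fx=5,fy=5,interpolation=0),cv2.resize(np.clip(128+e*8,0,255).astype(np.uint8)[180:290,295:375+30],None,fx=3.6,fy=5,interpolation=0)]))
# silhouettes
for nm,c,box in(("top",T,[(301,238),33]),("flat",T,[(296,194),33])):
    m=cv2.GaussianBlur((c["img"][...,2].astype(np.float32)-c["img"][...,1]),(0,0),1.5)>3
    mm=np.zeros(m.shape,np.uint8);cv2.circle(mm,box[0],box[1],1,-1)
    cn=max(cv2.findContours((m&(mm>0)).astype(np.uint8),cv2.RETR_EXTERNAL,cv2.CHAIN_APPROX_NONE)[0],key=len)[:,0]
    for z in (.003,.021):print(nm,len(cn),circ(cast(c,cn,z)))
# shaft tip peak brightness top crop
p=cv2.cvtColor(T["img"],cv2.COLOR_BGR2GRAY)[205:227,412:432];print(p)
E
```

```text
130 127 (array([ 0.5094, -0.166 ,  0.0787]), np.float64(0.0017726604797879358)) [247 118] [297 152]
150 123 (array([ 0.5099, -0.1659,  0.0802]), np.float64(0.0011412062775501771)) [246 118] [297 152]
170 452 (array([ 0.5256, -0.1114,  0.2332]), np.float64(0.031910245919720324)) [220 100] [334 204]
130 150 (array([ 0.5112, -0.1664,  0.0783]), np.float64(0.0009141365645853282))
150 154 (array([ 0.511 , -0.1663,  0.0798]), np.float64(0.0007990175111329347))
170 450 (array([ 0.5065, -0.178 ,  0.1955]), np.float64(0.034074582322531986))
top 94 (array([0.4457, 0.1984, 0.0531]), np.float64(0.0009530228957671203))
top 94 (array([0.4453, 0.1971, 0.0523]), np.float64(0.000939581198701769))
flat 105 (array([0.5909, 0.2184, 0.0607]), np.float64(0.0010239931858375892))
flat 105 (array([0.5885, 0.2169, 0.0598]), np.float64(0.0010095383554477326))
[[106 112 107 101 101 100  99 101 106 110 105 102 101 103 107 105 100 100
   98  99]
 [109 116 111 102 101 100 100 102 107 112 108 102 101 106 111 108 102  99
   98  98]
 [104 107 105 102 100 100 102 100 106 106 104 101  98 101 105 105  99 100
   99  97]

[... 915 characters left out ...]
 102  99
   99  99]
 [ 84  83  81  81  78  79  80  80  82  85  87  90  95 101 101 102 102  99
   98 100]
 [ 83  83  82  81  83  81  82  83  83  84  88  91  97 100  98 100  99  98
   98  99]
 [ 83  85  83  81  83  85  84  83  84  87  91  96  97  98  98 100  97  99
   99  97]
 [ 85  84  78  83  83  85  85  88  89  91  93  99  97  97  97  97  97  97
   98  97]
 [ 91  89  84  83  84  89  91  90  94  96  96  96  99  98  97  98  96  97
   99  95]
 [ 96  93  90  91  92  92  95  97  97  97  97  99  97  99  98  97  96  96
   99  98]
 [ 97  96  95  96  97  99  99  99  97  98  97  97  96  99  98  98  97  96
   96  96]
 [ 98  96  98  99  98  95  99 101  99  96  97  96  99  99  98  96  97  96
   97  97]]
```

View pics/d.png

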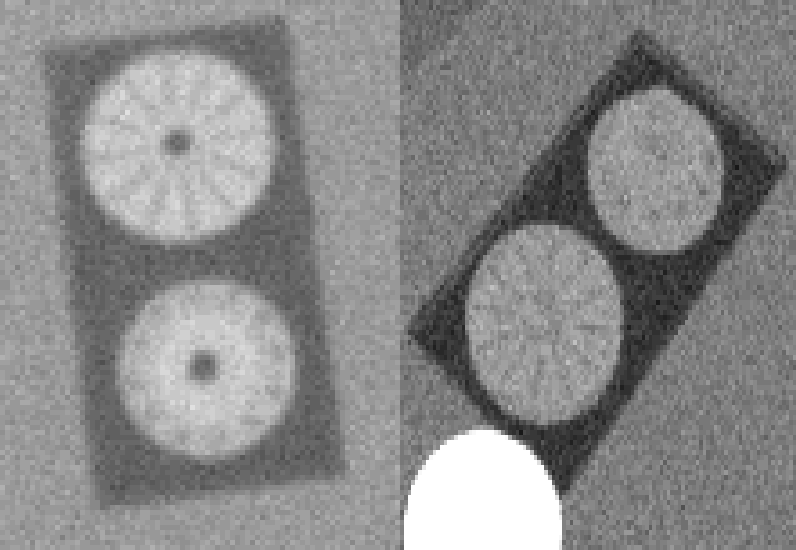

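```bash
python3 -m crank '[[-1,[0,0,-0.5],[0,0,0.19]],[-1,[0,0,-0.5],[0,0,0.19]],[-1,[0,0,-0.5],[0,0,0.19]],[-1,[0,0,-0.5],[0,0,0]],[-1,[0,0,0],[0,0,0]]]'
```

```text
time_s: 0.6
tcp_pos: [0.2703, -0.5655, 0.4311]
ee_rot: [[-1.0, 0.001, 0.007], [0.001, 1.0, -0.014], [-0.007, -0.014, -1.0]]
wrist_force: [0.3, 0.1, 0.3]
gripper_width: 0.998
```

```bash
python3 -m crank '[[-1,[-0.11,0.475,0],[0,0,0]],[-1,[-0.11,0.475,0],[0,0,0]],[-1,[-0.11,0.475,0],[0,0,0]],[-1,[-0.11,0.475,0],[0,0,0]],[-1,[-0.11,0.475,0],[0,0,0]],[-1,[-0.11,0.475,0],[0,0,0]],[-1,[-0.11,0.475,0],[0,0,0]],[-1,[-0.11,0.475,0],[0,0,0]]]'
python3 -m crank '[[-1,[-0.11,0.475,0],[0,0,0]],[-1,[-0.11,0.475,0],[0,0,0]],[-1,[-0.11,0.475,0],[0,0,0]],[-1,[-0.11,0.475,0],[0,0,0]],[-1,[-0.11,0.475,0],[0,0,0]],[-1,[-0.11,0.475,0],[0,0,0]],[-1,[-0.11,0.475,0],[0,0,0]],[-1,[-0.11,0.475,0],[0,0,0]]]'
python3 -m crank '[[-1,[0,0,0],[0,0,0]],[-1,[0,0,0],[0,0,0]],[-1,[0,0,0],[0,0,0]]]'
```

```text
time_s: 1.4
tcp_pos: [0.358, -0.1818, 0.4221]
ee_rot: [[-1.0, 0.001, 0.0], [0.001, 1.0, 0.0], [-0.0, 0.0, -1.0]]
wrist_force: [2.3, 0.9, -0.5]
gripper_width: 0.999
time_s: 2.2
tcp_pos: [0.4464, 0.1983, 0.4221]
ee_rot: [[-1.0, -0.0, -0.0], [-0.0, 1.0, -0.0], [0.0, -0.0, -1.0]]
wrist_force: [0.3, -0.6, 0.8]
gripper_width: 1.002
time_s: 2.5
tcp_pos: [0.4465, 0.1956, 0.4224]
ee_rot: [[-1.0, 0.001, -0.0], [0.001, 1.0, -0.0], [0.0, -0.0, -1.0]]
wrist_force: [0.5, 0.2, -0.1]
gripper_width: 1.002
```

```bash
python3 -m crank '[[-1,[0.02,0,0.45],[0,0,0]],[-1,[0,0,0.45],[0,0,0]],[-1,[0,0,0.45],[0,0,0]],[-1,[0,0,0.45],[0,0,0]],[-1,[0,0,0.45],[0,0,0]],[-1,[0,0,0.4],[0,0,0]],[-1,[0,0,0.3],[0,0,0]],[-1,[0,0,0.2],[0,0,0]]]'
python3 -m crank '[[-1,[0,0,0],[0,0,0]],[-1,[0,0,0],[0,0,0]]]'
python3 - <<'E'
from station import r
import cv2
for n in("scene","top"):
    c=r.capture(n)["img"]; cv2.imwrite(f"pics/{n}1.png",cv2.resize(c[120:270,280:440] if n=="scene" else c[160:280,240:380],None,fx=4,fy=4,interpolation=2))
E
```

```text
time_s: 3.3
tcp_pos: [0.4439, 0.1941, 0.106]
ee_rot: [[-1.0, 0.003, -0.002], [0.003, 1.0, -0.001], [0.002, -0.001, -1.0]]
wrist_force: [0.5, -0.5, 0.1]
gripper_width: 1.002
time_s: 3.5
tcp_pos: [0.4454, 0.1957, 0.1086]
ee_rot: [[-1.0, 0.002, 0.001], [0.002, 1.0, 0.001], [-0.001, 0.001, -1.0]]
wrist_force: [0.6, -0.6, 0.0]
gripper_width: 1.002
```

View pics/scene1.png

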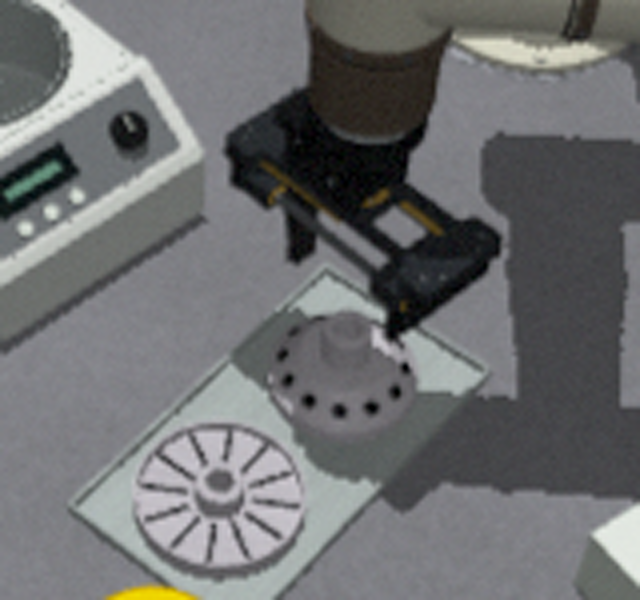

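The fingers straddle the hub at about (345,335) in the crop, so the alignment looks right. Next I descend and do the first centring squeeze.

```bash
python3 -m crank '[[-1,[0.01,0,0.2],[0,0,0]],[-1,[0,0,0.2],[0,0,0]],[-1,[0,0,0.15],[0,0,0]],[-1,[0,0,0.1],[0,0,0]],[-1,[0,0,0],[0,0,0]],[-1,[0,0,0],[0,0,0]]]'
```

```text
time_s: 4.2
tcp_pos: [0.4444, 0.1967, 0.0434]
ee_rot: [[-1.0, 0.001, 0.001], [0.001, 1.0, 0.001], [-0.001, 0.001, -1.0]]
wrist_force: [-0.7, 0.3, 0.8]
gripper_width: 0.997
```

```bash
python3 -m crank '[[0,[0,0,0],[0,0,0]],[0,[0,0,0],[0,0,0]],[0.1,[0,0,0],[0,0,0]],[0.15,[0,0,0],[0,0,0]],[0.18,[0,0,0],[0,0,0]],[0.22,[0,0,0],[0,0,0]],[0.26,[0,0,0],[0,0,0]],[0.3,[0,0,0],[0,0,0]]]'
```

```text
time_s: 5.0
tcp_pos: [0.4439, 0.1965, 0.0425]
ee_rot: [[-1.0, 0.001, 0.0], [0.001, 1.0, 0.0], [-0.0, 0.0, -1.0]]
wrist_force: [0.4, 0.7, -1.0]
gripper_width: 0.415
```

```bash
python3 -m crank '[[-0.5,[0,0,0],[0,0,0]],[-0.5,[0,0,0],[0,0,0]],[-0.5,[0,0,0],[0,0,0]],[-0.5,[0,0,0],[0,0,-0.18]],[-0.5,[0,0,0],[0,0,-0.18]],[-0.5,[0,0,0],[0,0,-0.18]],[-0.5,[0,0,0],[0,0,-0.18]],[-0.5,[0,0,0],[0,0,-0.18]]]'
python3 -m crank '[[-0.5,[0,0,0],[0,0,-0.18]],[-0.5,[0,0,0],[0,0,-0.18]],[-0.5,[0,0,0],[0,0,-0.18]],[-0.5,[0,0,0],[0,0,-0.18]],[-0.5,[0,0,0],[0,0,-0.18]],[-0.5,[0,0,0],[0,0,-0.18]],[-0.5,[0,0,0],[0,0,-0.02]],[-0.5,[0,0,0],[0,0,0]]]'
python3 -m crank '[[0,[0,0,0],[0,0,0]],[0.05,[0,0,0],[0,0,0]],[0.1,[0,0,0],[0,0,0]],[0.15,[0,0,0],[0,0,0]],[0.2,[0,0,0],[0,0,0]],[0.25,[0,0,0],[0,0,0]],[0.4,[0,0,0],[0,0,0]],[1,[0,0,0],[0,0,0]]]'
python3 -m crank '[[1,[0,0,0],[0,0,0]],[1,[0,0,0],[0,0,0]]]'
```

```text
time_s: 5.8
tcp_pos: [0.4437, 0.1961, 0.0425]
ee_rot: [[-0.757, -0.653, -0.0], [-0.653, 0.757, -0.0], [0.0, 0.0, -1.0]]
wrist_force: [0.5, -0.2, -0.1]
gripper_width: 0.755
time_s: 6.6
tcp_pos: [0.4437, 0.1962, 0.0425]
ee_rot: [[-0.003, -1.0, -0.0], [-1.0, 0.003, -0.0], [0.0, 0.0, -1.0]]
wrist_force: [-0.2, 1.1, 0.4]
gripper_width: 0.75
time_s: 7.4
tcp_pos: [0.4434, 0.1962, 0.0425]
ee_rot: [[-0.001, -1.0, -0.001], [-1.0, 0.001, -0.0], [0.0, 0.001, -1.0]]
wrist_force: [-1.4, 0.7, 0.6]
gripper_width: 0.412
time_s: 7.6
tcp_pos: [0.4434, 0.1961, 0.0425]
ee_rot: [[-0.001, -1.0, -0.001], [-1.0, 0.001, -0.0], [0.0, 0.001, -1.0]]
wrist_force: [-3.7, 1.8, 2.0]
gripper_width: 0.412
```

```bash
python3 -m crank '[[1,[0,0,-0.05],[0,0,0]],[1,[0,0,-0.1],[0,0,0]],[1,[0,0,-0.2],[0,0,0]],[1,[0,0,-0.3],[0,0,0]],[1,[0,0,-0.4],[0,0,0]],[1,[0,0,-0.4],[0,0,0]],[1,[0,0,-0.3],[0,0,0]],[1,[0,0,-0.1],[0,0,0]]]'
python3 -m crank '[[1,[0,0,0],[0,0,0]],[1,[0,0,0],[0,0,0]]]'
python3 - <<'E'
from station import r
import cv2
for n in("scene","top"):
    c=r.capture(n)["img"]; cv2.imwrite(f"pics/{n}2.png",cv2.resize(c[100:270,260:440] if n=="scene" else c[160:280,240:380],None,fx=3.5,fy=3.5,interpolation=2))
E
```

```text
time_s: 8.4
tcp_pos: [0.4451, 0.197, 0.2315]
ee_rot: [[-0.001, -1.0, 0.006], [-1.0, 0.001, 0.005], [-0.005, -0.006, -1.0]]
wrist_force: [0.5, -0.4, -5.0]
gripper_width: 0.413
time_s: 8.6
tcp_pos: [0.4425, 0.1955, 0.2256]
ee_rot: [[-0.002, -1.0, -0.003], [-1.0, 0.002, -0.002], [0.002, 0.003, -1.0]]
wrist_force: [-1.0, -0.0, -5.8]
gripper_width: 0.413
```

View pics/scene2.png

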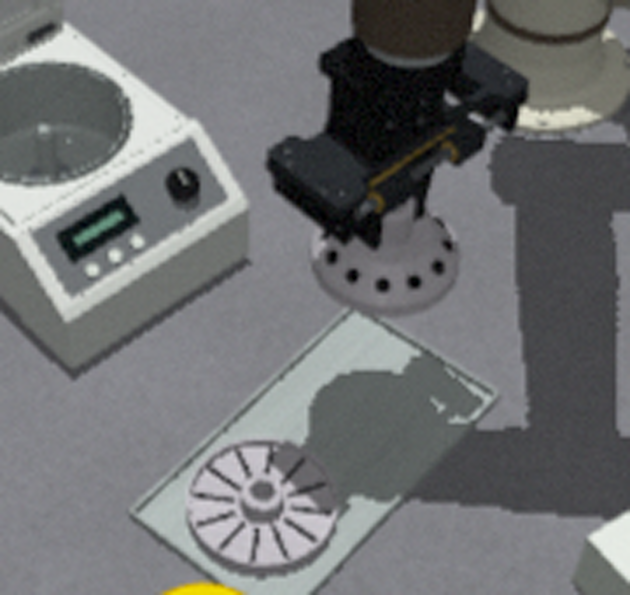

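```bash
python3 -m crank '[[1,[0.2,-0.04,0],[0,0,0]],[1,[0.4,-0.08,0],[0,0,0]],[1,[0.45,-0.08,0],[0,0,0]],[1,[0.45,-0.08,0],[0,0,0]],[1,[0.45,-0.08,0],[0,0,0]],[1,[0.45,-0.08,0],[0,0,0]],[1,[0.45,-0.08,0],[0,0,0]],[1,[0.35,-0.06,0],[0,0,0]]]'
python3 -m crank '[[1,[0.25,-0.05,0],[0,0,0]],[1,[0.15,-0.04,0],[0,0,0]],[1,[0.02,0,0],[0,0,0]],[1,[0,0,0],[0,0,0]],[1,[0,0,0],[0,0,0]],[1,[0,0,0],[0,0,0]],[1,[0,0,0],[0,0,0]],[1,[0,0,0],[0,0,0]]]'
python3 - <<'E'
from station import r
s=r.sense();print(s["tcp_pos"],s["ee_rot"],s["wrist_force"],s["moment"])
import cv2
for n in("scene","top"):
    c=r.capture(n)["img"]; cv2.imwrite(f"pics/{n}3.png",cv2.resize(c[50:210,200:360] if n=="scene" else c[160:280,350:500],None,fx=3.7,fy=3.7,interpolation=2))
s=r.sense();print(s["tcp_pos"])
E
```

```text
time_s: 9.5
tcp_pos: [0.5008, -0.1262, 0.2257]
ee_rot: [[-0.002, -1.0, -0.004], [-1.0, 0.002, -0.0], [0.0, 0.004, -1.0]]
wrist_force: [0.0, 0.8, -4.2]
gripper_width: 0.414
time_s: 10.3
tcp_pos: [0.5104, -0.1653, 0.2277]
ee_rot: [[0.0, -1.0, 0.0], [-1.0, -0.0, 0.0], [-0.0, -0.0, -1.0]]
wrist_force: [-0.2, -1.0, -4.2]
gripper_width: 0.415
[ 0.51044525 -0.16527363  0.22774191] [[ 3.20299594e-05 -9.99999933e-01  3.63994015e-04]
 [-9.99999997e-01 -3.20061061e-05  6.55378552e-05]
 [-6.55262008e-05 -3.63996114e-04 -9.99999932e-01]] [-0.16393002 -0.95506992 -4.18108357] [-0.00246108  0.13610006  0.03455335]
[ 0.5104314  -0.16551742  0.22770642]
```

View pics/scene3.png

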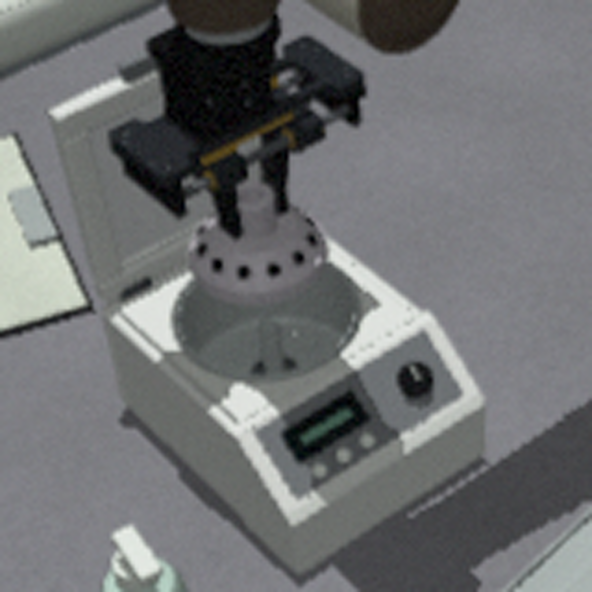

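View pics/top3.png

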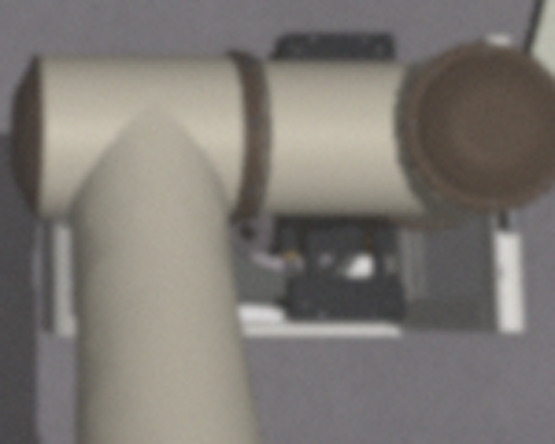

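```bash
python3 - <<'E'
from h import *
T=np.load("pics/top0.npz");S=np.load("pics/scene0.npz")
for z in(.2,.3,.4,.5,.6):print(z,proj(T,[.51,-.165,z])[0],proj(S,[.51,-.165,z])[0])
# lid edge: corner pixels tri. top: crop c1 (743,33)-> outer corner ; scene c2 (188,15)
f=lambda x,y:(260+x/3.3,160+y/3.3); g=lambda x,y:(200+x/2.7,50+y/2.7)
print(tri(T,f(733,34),S,g(38,82)),tri(T,f(745,295),S,g(186,14)))
E
```

```text
0.2 [428.0255 212.8232] [269.3942 116.0694]
0.3 [437.9882 209.4605] [265.717   88.9136]
0.4 [450.185  205.3438] [261.5403  58.0697]
0.5 [465.4623 200.1874] [256.7551  22.7317]
0.6 [485.1559 193.5403] [251.2179 -18.1597]
[ 0.6075 -0.2751  0.3172] [ 0.4122 -0.2756  0.3139]
```

```bash
python3 - <<'E'
import cv2
from station import r
c=r.capture("scene")["img"];cv2.imwrite("pics/full4.png",c[:200,150:520])
c=r.capture("top")["img"];cv2.imwrite("pics/full4t.png",c)
E
```

```text
(no output)
```

View pics/full4.png

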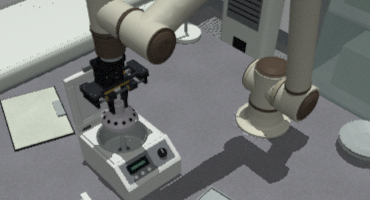

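View pics/full4t.png

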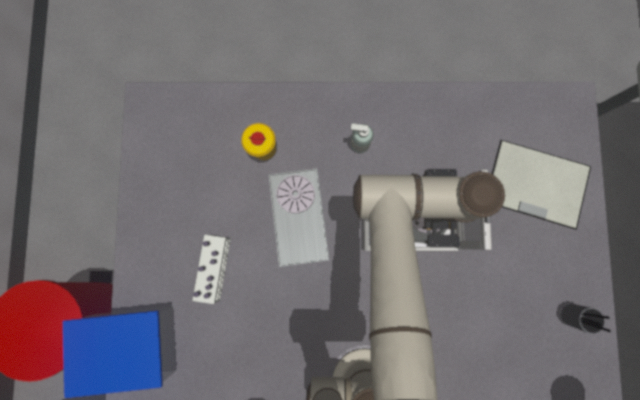

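```bash
python3 -m crank '[[1,[0,0,0.1],[0,0,0]],[1,[0,0,0.2],[0,0,0]],[1,[0,0,0.15],[0,0,0]],[1,[0,0,0.1],[0,0,0]],[1,[0,0,0.05],[0,0,0]],[1,[0,0,0],[0,0,0]],[1,[0,0,0],[0,0,0]],[1,[0,0,0],[0,0,0]]]'
python3 - <<'E'
from station import r
import cv2
c=r.capture("scene")["img"]; cv2.imwrite("pics/scene5.png",cv2.resize(c[80:170,220:330],None,fx=6,fy=6,interpolation=2))
s=r.sense();print(s["tcp_pos"],s["wrist_force"])
E
```

```text
time_s: 11.3
tcp_pos: [0.511, -0.1659, 0.1684]
ee_rot: [[-0.001, -1.0, 0.002], [-1.0, 0.001, -0.0], [0.0, -0.002, -1.0]]
wrist_force: [0.2, 0.7, -2.7]
gripper_width: 0.414
[ 0.51092055 -0.16587779  0.16833721] [ 0.13752181 -0.45266835 -3.77173219]
```

View pics/scene5.png

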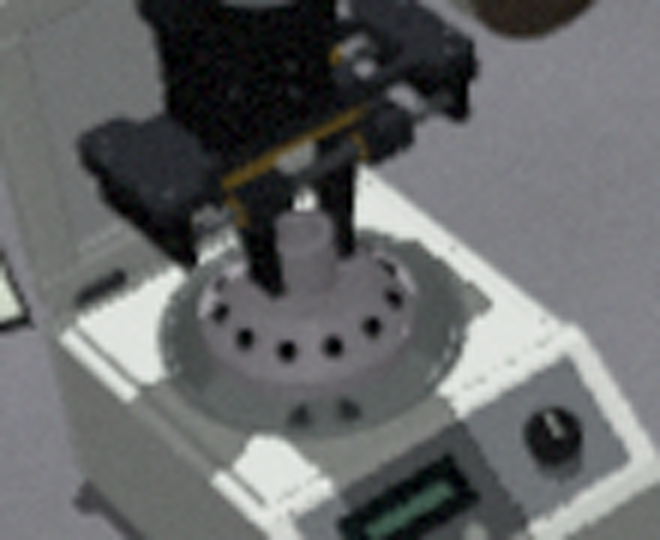

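The rotor is over the chamber, level, and concentric with the rim. Next I lower it over the tip gently while watching the force.

```bash
python3 -m crank '[[1,[0,0,0.05],[0,0,0]],[1,[0,0,0.05],[0,0,0]],[1,[0,0,0.03],[0,0,0]],[1,[0,0,0.03],[0,0,0]],[1,[0,0,0],[0,0,0]],[1,[0,0,0],[0,0,0]]]'
```

```text
time_s: 11.95
tcp_pos: [0.5105, -0.1659, 0.1515]
ee_rot: [[-0.001, -1.0, 0.0], [-1.0, 0.001, -0.0], [0.0, -0.0, -1.0]]
wrist_force: [0.0, -0.2, -4.0]
gripper_width: 0.418
```

```bash
python3 -m crank '[[1,[0,0,0.02],[0,0,0]],[1,[0,0,0.02],[0,0,0]],[1,[0,0,0.02],[0,0,0]],[1,[0,0,0],[0,0,0]],[1,[0,0,0],[0,0,0]]]'
```

```text
time_s: 12.45
tcp_pos: [0.5104, -0.1658, 0.1455]
ee_rot: [[-0.001, -1.0, -0.0], [-1.0, 0.001, -0.0], [0.0, 0.0, -1.0]]
wrist_force: [0.3, 0.1, -4.3]
gripper_width: 0.413
```

```bash
python3 -m crank '[[1,[0,0,0.02],[0,0,0]],[1,[0,0,0.02],[0,0,0]],[1,[0,0,0.02],[0,0,0]],[1,[0,0,0.02],[0,0,0]],[1,[0,0,0],[0,0,0]],[1,[0,0,0],[0,0,0]]]'
```

```text
time_s: 13.05
tcp_pos: [0.51, -0.1659, 0.1372]
ee_rot: [[-0.001, -1.0, -0.001], [-1.0, 0.001, 0.0], [-0.0, 0.001, -1.0]]
wrist_force: [-0.2, -1.3, -6.5]
gripper_width: 0.414
```

```bash
python3 -m crank '[[1,[0,0,0.03],[0,0,0]],[1,[0,0,0.03],[0,0,0]],[1,[0,0,0.03],[0,0,0]],[1,[0,0,0.03],[0,0,0]],[1,[0,0,0],[0,0,0]],[1,[0,0,0],[0,0,0]]]'
```

```text
time_s: 13.65
tcp_pos: [0.51, -0.1659, 0.125]
ee_rot: [[-0.001, -1.0, -0.001], [-1.0, 0.001, 0.0], [-0.0, 0.001, -1.0]]
wrist_force: [-2.2, -3.3, -6.1]
gripper_width: 0.409
```

```bash
python3 -m crank '[[1,[0.005,0.004,0],[0,0,0]],[1,[0,0,0],[0,0,0]],[1,[0,0,0.03],[0,0,0]],[1,[0,0,0.03],[0,0,0]],[1,[0,0,0.03],[0,0,0]],[1,[0,0,0],[0,0,0]],[1,[0,0,0],[0,0,0]]]'
```

```text
time_s: 14.35
tcp_pos: [0.51, -0.1662, 0.1162]
ee_rot: [[-0.001, -1.0, -0.0], [-1.0, 0.001, 0.0], [-0.0, 0.0, -1.0]]
wrist_force: [-0.0, -0.7, -5.0]
gripper_width: 0.411
```

Free again. I'm continuing down; contact with the collar is expected near TCP z 0.0935.

```bash
python3 -m crank '[[1,[0,0,0.03],[0,0,0]],[1,[0,0,0.03],[0,0,0]],[1,[0,0,0.03],[0,0,0]],[1,[0,0,0.03],[0,0,0]],[1,[0,0,0],[0,0,0]],[1,[0,0,0],[0,0,0]]]'
```

```text
time_s: 14.95
tcp_pos: [0.51, -0.1662, 0.1043]
ee_rot: [[-0.001, -1.0, -0.0], [-1.0, 0.001, 0.0], [-0.0, 0.0, -1.0]]
wrist_force: [-1.4, -0.1, -5.0]
gripper_width: 0.414
```

```bash
python3 -m crank '[[1,[0,0,0.03],[0,0,0]],[1,[0,0,0.02],[0,0,0]],[1,[0,0,0.01],[0,0,0]],[1,[0,0,0.01],[0,0,0]],[1,[0,0,0],[0,0,0]],[1,[0,0,0],[0,0,0]]]'
```

```text
time_s: 15.55
tcp_pos: [0.51, -0.1663, 0.0975]
ee_rot: [[-0.001, -1.0, 0.0], [-1.0, 0.001, 0.0], [-0.0, -0.0, -1.0]]
wrist_force: [0.5, -0.6, -4.3]
gripper_width: 0.413
```

```bash
python3 -m crank '[[1,[0,0,0.01],[0,0,0]],[1,[0,0,0.01],[0,0,0]],[1,[0,0,0.01],[0,0,0]],[1,[0,0,0],[0,0,0]],[1,[0,0,0],[0,0,0]]]'
```

```text
time_s: 16.05
tcp_pos: [0.51, -0.1663, 0.0945]
ee_rot: [[-0.001, -1.0, 0.0], [-1.0, 0.001, 0.0], [-0.0, -0.0, -1.0]]
wrist_force: [-0.0, 0.2, -4.1]
gripper_width: 0.416
```

```bash
python3 -m crank '[[1,[0,0,0.006],[0,0,0]],[1,[0,0,0],[0,0,0]],[1,[0,0,0],[0,0,0]]]'
```

```text
time_s: 16.35
tcp_pos: [0.5101, -0.1663, 0.0939]
ee_rot: [[-0.001, -1.0, 0.0], [-1.0, 0.001, 0.0], [-0.0, -0.0, -1.0]]
wrist_force: [0.1, -0.8, -3.9]
gripper_width: 0.412
```

```bash
python3 -m crank '[[1,[0,0,0.005],[0,0,0]],[1,[0,0,0],[0,0,0]],[1,[0,0,0.005],[0,0,0]],[1,[0,0,0],[0,0,0]],[1,[0,0,0],[0,0,0]]]'
```

```text
time_s: 16.85
tcp_pos: [0.5102, -0.1664, 0.0935]
ee_rot: [[-0.001, -1.0, 0.0], [-1.0, 0.001, -0.0], [0.0, -0.0, -1.0]]
wrist_force: [-1.7, -0.4, 1.8]
gripper_width: 0.413
```

Contact came at exactly the expected height. I'll press slightly, then release slowly.

```bash
python3 -m crank '[[1,[0,0,0.004],[0,0,0]],[1,[0,0,0],[0,0,0]],[1,[0,0,0],[0,0,0]]]'; python3 -m crank '[[0.1,[0,0,0],[0,0,0]],[0.05,[0,0,0],[0,0,0]],[0,[0,0,0],[0,0,0]],[-0.2,[0,0,0],[0,0,0]],[-0.4,[0,0,0],[0,0,0]],[-0.4,[0,0,0],[0,0,0]]]'
```

```text
time_s: 17.15
tcp_pos: [0.5102, -0.1664, 0.0935]
ee_rot: [[-0.0, -1.0, 0.001], [-1.0, 0.0, -0.0], [0.0, -0.001, -1.0]]
wrist_force: [-4.0, 0.5, 3.6]
gripper_width: 0.412
time_s: 17.75
tcp_pos: [0.5101, -0.1663, 0.0925]
ee_rot: [[-0.001, -1.0, 0.0], [-1.0, 0.001, -0.0], [0.0, -0.0, -1.0]]
wrist_force: [0.2, 0.3, 0.6]
gripper_width: 0.664
```

```bash
python3 -m crank '[[-0.4,[0,0,-0.1],[0,0,0]],[-0.4,[0,0,-0.2],[0,0,0]],[-0.4,[0,0,-0.3],[0,0,0]],[-0.4,[0,0,-0.45],[0,0,0]],[0,[0,0,-0.48],[0,0,0]],[1,[0,0,-0.48],[0,0,0]],[1,[0,0,-0.48],[0,0,0]],[1,[0,0,-0.48],[0,0,0]]]'
python3 -m crank '[[1,[0,0,-0.3],[0,0,0]],[1,[-0.48,0.2,0],[0,0,0]],[1,[-0.48,0.4,0],[0,0,0]],[1,[-0.48,0.4,0],[0,0,0]],[1,[0,0,0],[0,0,0]]]'
python3 - <<'E'
from station import r
import cv2,numpy as np
for n in("scene","top"):
    k=r.capture(n);c=k["img"];np.savez(f"pics/{n}6.npz",**k); cv2.imwrite(f"pics/{n}6.png",cv2.resize(c[50:210,200:360] if n=="scene" else c[160:280,350:500],None,fx=3.7,fy=3.7,interpolation=2))
s=r.sense();print(s["tcp_pos"])
E
```

```text
time_s: 18.55
tcp_pos: [0.5092, -0.1663, 0.3928]
ee_rot: [[-0.001, -1.0, 0.002], [-1.0, 0.001, -0.0], [0.0, -0.002, -1.0]]
wrist_force: [1.5, -1.2, -0.6]
gripper_width: 0.425
time_s: 19.05
tcp_pos: [0.4237, -0.0408, 0.4218]
ee_rot: [[0.005, -1.0, 0.004], [-1.0, -0.005, 0.002], [-0.002, -0.004, -1.0]]
wrist_force: [0.6, -0.4, -0.1]
gripper_width: 0.02
[ 0.42619052 -0.0426917   0.42097113]
```

View pics/scene6.png

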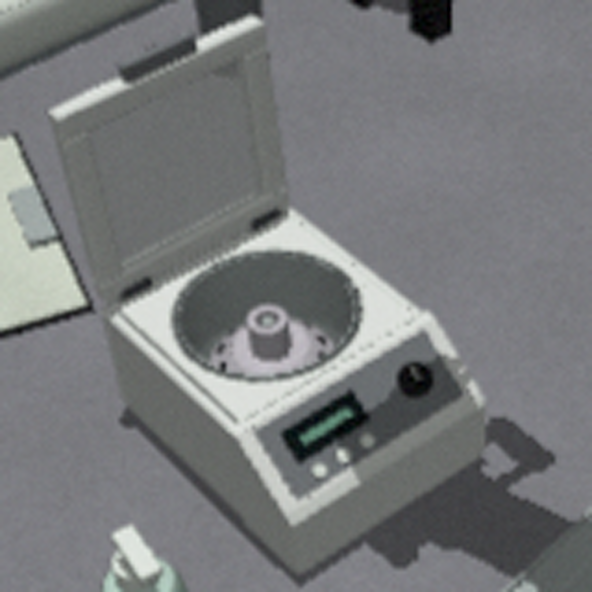

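View pics/top6.png

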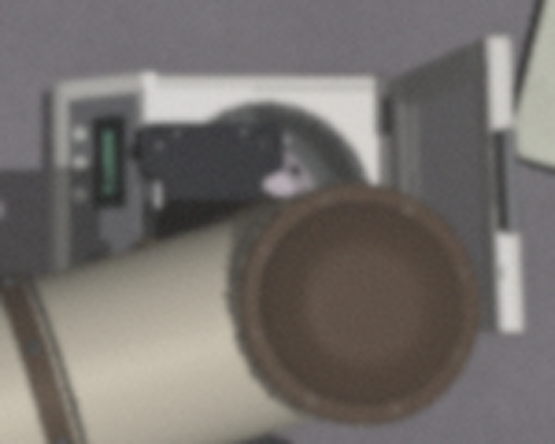

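```bash
python3 - <<'E'
from h import *
S=np.load("pics/scene6.npz");T=np.load("pics/top6.npz")
print(cast(S,[200+268/3.7,50+317/3.7],.120))
print("lid corners",tri(T,(350+487/3.7,160+38/3.7),S,(200+50/3.7,50+112/3.7)),tri(T,(350+497/3.7,160+330/3.7),S,(200+258/3.7,50+17/3.7)))
E
python3 -m crank '[[1,[0.2,-0.05,0],[0,0,0]],[1,[0.4,-0.1,0],[0,0,0]],[1,[0.45,-0.12,0],[0,0,0]],[1,[0.45,-0.12,0],[0,0,0]],[1,[0.45,-0.12,0],[0,0,0]],[1,[0.45,-0.12,0],[0,0,0]],[1,[0.45,-0.12,0],[0,0,0]],[1,[0.3,-0.08,0],[0,0,0]]]'
python3 -m crank '[[1,[0.1,0,0],[0,0,0]],[1,[0,0,0],[0,0,0]],[1,[0,0,0],[0,0,0]]]'
```

```text
[[ 0.5094 -0.1637  0.12  ]]
lid corners [ 0.6085 -0.2743  0.3181] [ 0.4126 -0.2701  0.3187]
time_s: 19.95
tcp_pos: [0.5096, -0.3631, 0.4176]
ee_rot: [[-0.005, -1.0, -0.003], [-1.0, 0.005, 0.001], [-0.001, 0.003, -1.0]]
wrist_force: [0.6, 0.0, 0.2]
gripper_width: 0.008
time_s: 20.25
tcp_pos: [0.5093, -0.3686, 0.4195]
ee_rot: [[-0.002, -1.0, -0.0], [-1.0, 0.002, 0.0], [-0.0, 0.0, -1.0]]
wrist_force: [-0.3, 0.4, 0.3]
gripper_width: 0.009
```

Hub top measures at the shaft axis, so the rotor is home. Now I lower the tool behind the lid.

```bash
python3 -m crank '[[1,[0,0,0.3],[0,0,0]],[1,[0,0,0.4],[0,0,0]],[1,[0,0,0.4],[0,0,0]],[1,[0,0,0.2],[0,0,0]],[1,[0,0,0],[0,0,0]],[1,[0,0,0],[0,0,0]]]'
python3 - <<'E'
from station import r
import cv2,numpy as np
for n in("scene","top"):
    c=r.capture(n)["img"]; cv2.imwrite(f"pics/{n}7.png",cv2.resize(c[0:160,180:340] if n=="scene" else c[140:280,350:550],None,fx=3.7,fy=3.7,interpolation=2))
E
```

```text
time_s: 20.85
tcp_pos: [0.5101, -0.3679, 0.2915]
ee_rot: [[0.001, -1.0, 0.002], [-1.0, -0.001, -0.002], [0.002, -0.002, -1.0]]
wrist_force: [-0.1, -0.0, 0.5]
gripper_width: 0.004
```

View pics/scene7.png

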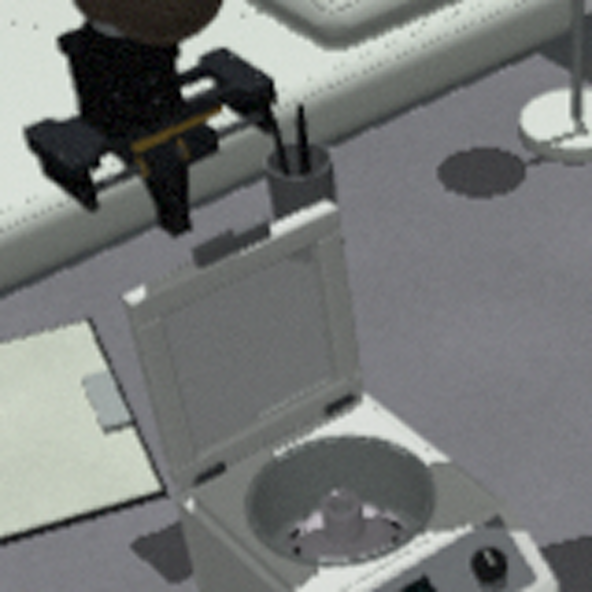

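```bash
python3 -m crank '[[1,[-0.15,0,0],[0,0,0]],[1,[-0.2,0,0],[0,0,0]],[1,[-0.1,0,0],[0,0,0]],[1,[-0.08,0,0],[0,0,0]],[1,[-0.08,0,0],[0,0,0]],[1,[-0.08,0,0],[0,0,0]],[1,[-0.08,0,0],[0,0,0]],[1,[-0.08,0,0],[0,0,0]]]'
```

```text
time_s: 21.75
tcp_pos: [0.5099, -0.2835, 0.2902]
ee_rot: [[-0.001, -1.0, 0.001], [-1.0, 0.001, -0.001], [0.001, -0.001, -1.0]]
wrist_force: [1.0, -3.1, 1.7]
gripper_width: 0.005
```

```bash
python3 -m crank '[[1,[-0.08,0,0],[0,0,0]],[1,[-0.08,0,0],[0,0,0]],[1,[-0.08,0,0],[0,0,0]]]'
python3 - <<'E'
from station import r
import cv2,numpy as np
for n in("scene",):
    c=r.capture(n)["img"]; cv2.imwrite(f"pics/{n}8.png",cv2.resize(c[0:160,180:340] if n=="scene" else c[140:280,350:550],None,fx=3.7,fy=3.7,interpolation=2))
E
```

```text
time_s: 22.05
tcp_pos: [0.5098, -0.2587, 0.2893]
ee_rot: [[-0.001, -1.0, 0.0], [-1.0, 0.001, 0.0], [-0.0, -0.0, -1.0]]
wrist_force: [1.9, -1.2, -1.1]
gripper_width: 0.007
```

View pics/scene8.png

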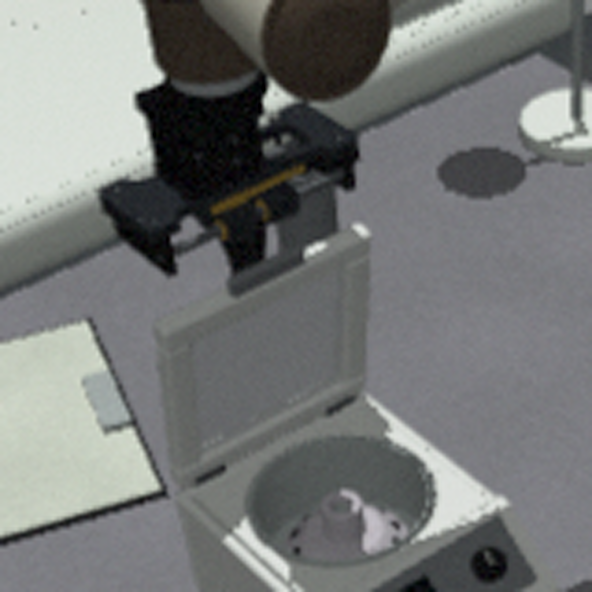

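```bash
python3 -m crank '[[1,[-0.095,0,0.015],[0,0,0]],[1,[-0.095,0,0.015],[0,0,0]],[1,[-0.095,0,0.015],[0,0,0]],[1,[-0.091,0,0.031],[0,0,0]],[1,[-0.091,0,0.031],[0,0,0]],[1,[-0.091,0,0.031],[0,0,0]]]'
```

```text
time_s: 22.7
tcp_pos: [0.5094, -0.2027, 0.2751]
ee_rot: [[-0.001, -1.0, -0.001], [-1.0, 0.001, 0.0], [-0.0, 0.001, -1.0]]
wrist_force: [0.3, -2.6, -0.5]
gripper_width: 0.005
```

```bash
python3 -m crank '[[1,[-0.085,0,0.046],[0,0,0]],[1,[-0.085,0,0.046],[0,0,0]],[1,[-0.085,0,0.046],[0,0,0]],[1,[-0.055,0,0.045],[0,0,0]],[1,[-0.055,0,0.045],[0,0,0]],[1,[-0.055,0,0.045],[0,0,0]],[1,[-0.055,0,0.045],[0,0,0]]]'
python3 - <<'E'
from station import r
import cv2,numpy as np
for n in("scene",):
    c=r.capture(n)["img"]; cv2.imwrite(f"pics/{n}9.png",cv2.resize(c[30:190,190:350] if n=="scene" else c[140:280,350:550],None,fx=3.7,fy=3.7,interpolation=2))
E
```

```text
time_s: 23.4
tcp_pos: [0.5096, -0.1558, 0.2434]
ee_rot: [[-0.001, -1.0, -0.001], [-1.0, 0.001, -0.0], [0.0, 0.001, -1.0]]
wrist_force: [-0.5, -3.7, -2.4]
gripper_width: 0.005
```

View pics/scene9.png

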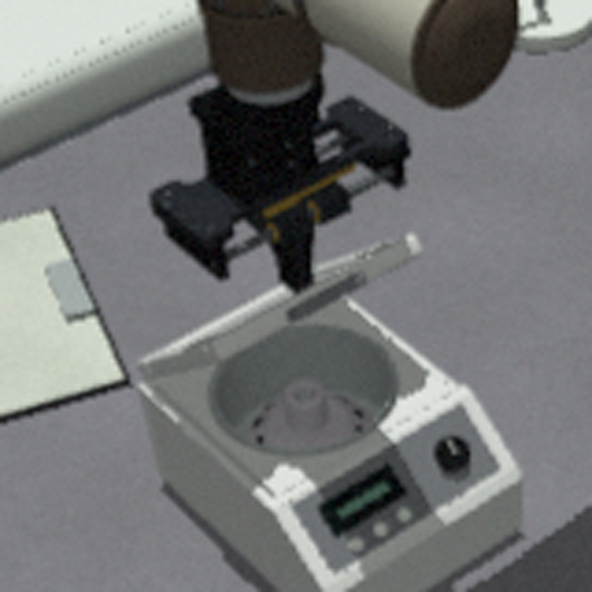

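```bash
python3 -m crank '[[1,[-0.038,0,0.044],[0,0,0]],[1,[-0.038,0,0.044],[0,0,0]],[1,[-0.038,0,0.044],[0,0,0]],[1,[-0.038,0,0.044],[0,0,0]],[1,[-0.038,0,0.044],[0,0,0]],[1,[-0.03,0,0.05],[0,0,0]],[1,[-0.03,0,0.05],[0,0,0]],[1,[-0.03,0,0.05],[0,0,0]]]'
```

```text
time_s: 24.25
tcp_pos: [0.5098, -0.1278, 0.2065]
ee_rot: [[-0.001, -1.0, -0.0], [-1.0, 0.001, -0.0], [0.0, 0.0, -1.0]]
wrist_force: [-0.7, -3.2, -0.5]
gripper_width: 0.009
```

```bash
python3 -m crank '[[1,[-0.03,0,0.05],[0,0,0]],[1,[-0.03,0,0.05],[0,0,0]],[1,[-0.018,0,0.045],[0,0,0]],[1,[-0.018,0,0.045],[0,0,0]],[1,[-0.018,0,0.045],[0,0,0]],[1,[-0.018,0,0.045],[0,0,0]],[1,[-0.018,0,0.045],[0,0,0]],[1,[-0.018,0,0.045],[0,0,0]]]'
python3 - <<'E'
from station import r
import cv2,numpy as np
for n in("scene",):
    c=r.capture(n)["img"]; cv2.imwrite(f"pics/{n}10.png",cv2.resize(c[50:210,190:350] if n=="scene" else c[140:280,350:550],None,fx=3.7,fy=3.7,interpolation=2))
E
```

```text
time_s: 25.05
tcp_pos: [0.5098, -0.1122, 0.1697]
ee_rot: [[-0.001, -1.0, -0.0], [-1.0, 0.001, -0.002], [0.002, 0.0, -1.0]]
wrist_force: [1.6, -9.7, -2.8]
gripper_width: 0.004
```

View pics/scene10.png

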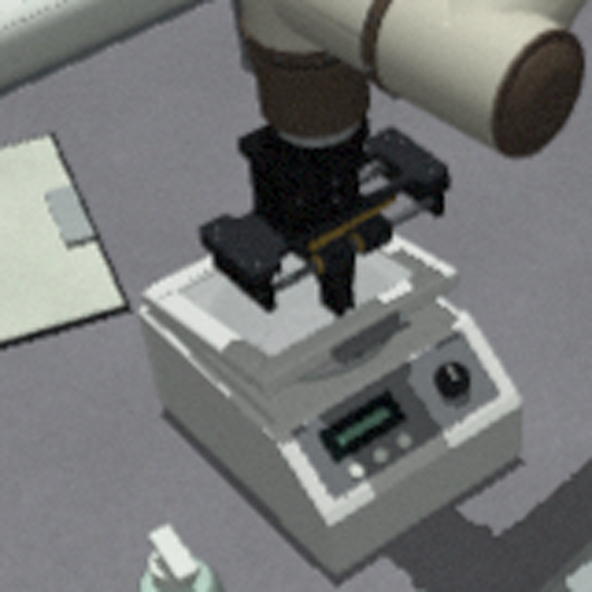

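The fingertip is bearing on the inner step of the lid's frame, since the lateral force has risen. I'll lift off and come down on the frame near the free edge instead.

```bash
python3 -m crank '[[1,[0.03,0,-0.02],[0,0,0]],[1,[0.03,0,-0.1],[0,0,0]],[1,[0,0,-0.3],[0,0,0]],[1,[0,0,-0.2],[0,0,0]],[1,[-0.16,0,0],[0,0,0]],[1,[-0.14,0,0],[0,0,0]],[1,[0,0,0],[0,0,0]],[1,[0,0,0],[0,0,0]]]'
python3 - <<'E'
from station import r
import cv2,numpy as np
for n in("scene",):
    c=r.capture(n)["img"]; cv2.imwrite(f"pics/{n}11.png",cv2.resize(c[50:210,190:350] if n=="scene" else c[140:280,350:550],None,fx=3.7,fy=3.7,interpolation=2))
E
```

```text
time_s: 25.9
tcp_pos: [0.5098, -0.0866, 0.2319]
ee_rot: [[0.0, -1.0, -0.0], [-1.0, -0.0, 0.0], [-0.0, 0.0, -1.0]]
wrist_force: [-0.1, -0.1, -0.6]
gripper_width: 0.005
```

View pics/scene11.png

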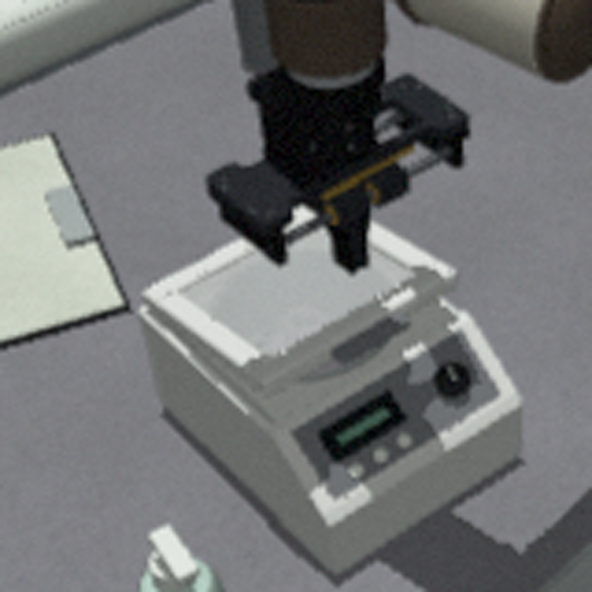

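```bash
python3 -m crank '[[1,[0.08,0,0.15],[0,0,0]],[1,[0,0,0.1],[0,0,0]],[1,[0,0,0.05],[0,0,0]],[1,[0,0,0.04],[0,0,0]],[1,[0,0,0.04],[0,0,0]],[1,[0,0,0.04],[0,0,0]]]'
```

```text
time_s: 26.55
tcp_pos: [0.51, -0.0952, 0.1899]
ee_rot: [[-0.001, -1.0, 0.001], [-1.0, 0.001, -0.0], [0.0, -0.001, -1.0]]
wrist_force: [-0.2, -0.7, 0.3]
gripper_width: 0.006
```

```bash
python3 -m crank '[[1,[-0.01,0,0.03],[0,0,0]],[1,[-0.01,0,0.03],[0,0,0]],[1,[-0.01,0,0.03],[0,0,0]],[1,[-0.01,0,0.03],[0,0,0]],[1,[-0.01,0,0.03],[0,0,0]],[1,[-0.01,0,0.03],[0,0,0]]]'
```

```text
time_s: 27.15
tcp_pos: [0.5099, -0.0892, 0.1718]
ee_rot: [[-0.001, -1.0, 0.0], [-1.0, 0.001, -0.0], [0.0, -0.0, -1.0]]
wrist_force: [-0.3, -0.4, -0.1]
gripper_width: 0.007
```

```bash
python3 - <<'E'
from station import r
import cv2,numpy as np
for n in("scene",):
    c=r.capture(n)["img"]; cv2.imwrite(f"pics/{n}12.png",cv2.resize(c[80:190,220:340],None,fx=5,fy=5,interpolation=2))
E
```

```text
(no output)
```

View pics/scene12.png

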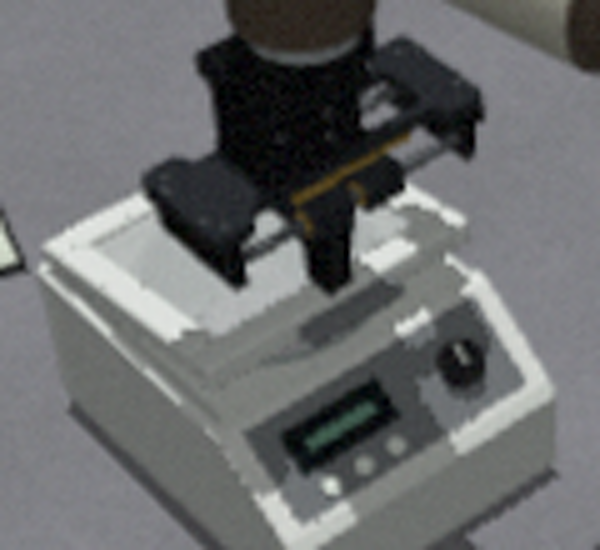

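Fingertips are at (330,285) in the crop, right over the frame by the lip, and the lid is about 10° open. I'm continuing down slowly.

```bash
python3 -m crank '[[1,[-0.005,0,0.03],[0,0,0]],[1,[-0.005,0,0.03],[0,0,0]],[1,[-0.005,0,0.03],[0,0,0]],[1,[-0.005,0,0.03],[0,0,0]]]'
```

```text
time_s: 27.6
tcp_pos: [0.5099, -0.0872, 0.1597]
ee_rot: [[-0.001, -1.0, 0.0], [-1.0, 0.001, 0.0], [-0.0, -0.0, -1.0]]
wrist_force: [0.1, 1.2, 0.4]
gripper_width: 0.006
```

```bash
python3 -m crank '[[1,[0,0,0.02],[0,0,0]],[1,[0,0,0.02],[0,0,0]],[1,[0,0,0.02],[0,0,0]],[1,[0,0,0.02],[0,0,0]]]'
```

```text
time_s: 28.0
tcp_pos: [0.5098, -0.0873, 0.1518]
ee_rot: [[-0.001, -1.0, 0.0], [-1.0, 0.001, 0.0], [-0.0, -0.0, -1.0]]
wrist_force: [0.1, 0.5, 0.8]
gripper_width: 0.004
```

```bash
python3 -m crank '[[1,[0,0,0.01],[0,0,0]],[1,[0,0,0.01],[0,0,0]],[1,[0,0,0.01],[0,0,0]],[1,[0,0,0.01],[0,0,0]],[1,[0,0,0.01],[0,0,0]],[1,[0,0,0.01],[0,0,0]]]'
```

```text
time_s: 28.6
tcp_pos: [0.5098, -0.0873, 0.1459]
ee_rot: [[-0.001, -1.0, 0.0], [-1.0, 0.001, 0.0], [-0.0, -0.0, -1.0]]
wrist_force: [-0.3, -0.2, 0.5]
gripper_width: 0.007
```

```bash
python3 -m crank '[[1,[0,0,0.01],[0,0,0]],[1,[0,0,0.005],[0,0,0]],[1,[0,0,0],[0,0,0]]]'
```

```text
time_s: 28.9
tcp_pos: [0.5099, -0.0873, 0.1449]
ee_rot: [[-0.001, -1.0, 0.0], [-1.0, 0.001, -0.0], [0.0, -0.0, -1.0]]
wrist_force: [-1.7, 1.6, 4.8]
gripper_width: 0.004
```

```bash
python3 -m crank '[[1,[0,0,0.007],[0,0,0]],[1,[0,0,0],[0,0,0]],[1,[0,0,0],[0,0,0]]]'
```

```text
time_s: 29.2
tcp_pos: [0.5099, -0.0873, 0.1449]
ee_rot: [[-0.0, -1.0, 0.001], [-1.0, 0.0, -0.0], [0.0, -0.001, -1.0]]
wrist_force: [-3.0, 0.9, 8.0]
gripper_width: 0.003
```

```bash
python3 -m crank '[[1,[0,0,0.008],[0,0,0]],[1,[0,0,0],[0,0,0]],[1,[0,0,0],[0,0,0]]]'; python3 -m crank '[[1,[0,0,-0.03],[0,0,0]],[1,[0,0,-0.1],[0,0,0]],[1,[0,0,-0.3],[0,0,0]],[1,[0,0,-0.4],[0,0,0]],[1,[-0.3,0.3,-0.3],[0,0,0]],[1,[-0.4,0.3,0],[0,0,0]],[1,[-0.4,0.3,0],[0,0,0]],[1,[0,0,0],[0,0,0]]]'
python3 - <<'E'
from h import *
from station import r
for n in("scene","top"):
    k=r.capture(n);c=k["img"];np.savez(f"pics/{n}13.npz",**k); cv2.imwrite(f"pics/{n}13.png",cv2.resize(c[80:270,190:400] if n=="scene" else c,None,fx=3 if n=="scene" else 1,fy=3 if n=="scene" else 1,interpolation=2))
print(r.sense()["tcp_pos"])
E
```

```text
time_s: 29.5
tcp_pos: [0.5099, -0.0873, 0.1448]
ee_rot: [[-0.0, -1.0, 0.001], [-1.0, 0.0, -0.0], [0.0, -0.001, -1.0]]
wrist_force: [-4.2, 2.8, 12.0]
gripper_width: 0.005
time_s: 30.3
tcp_pos: [0.4184, 0.0247, 0.2556]
ee_rot: [[0.006, -1.0, 0.001], [-1.0, -0.006, 0.002], [-0.002, -0.001, -1.0]]
wrist_force: [0.6, -0.3, -0.2]
gripper_width: 0.003
[0.4209 0.0225 0.2555]
```

View pics/scene13.png

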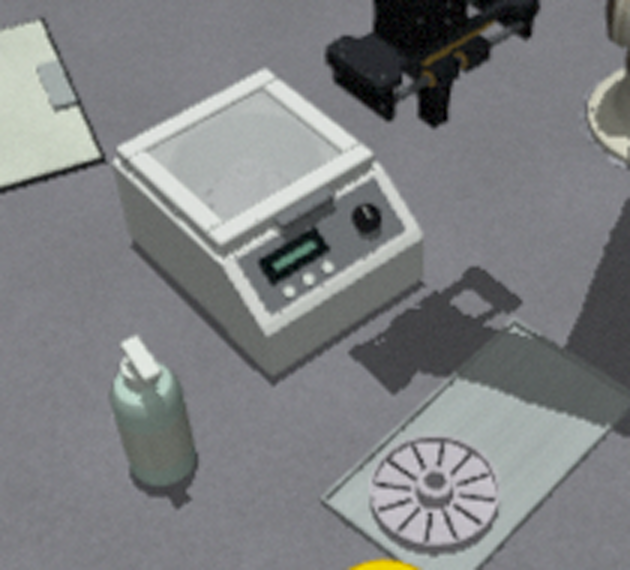

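View pics/top13.png

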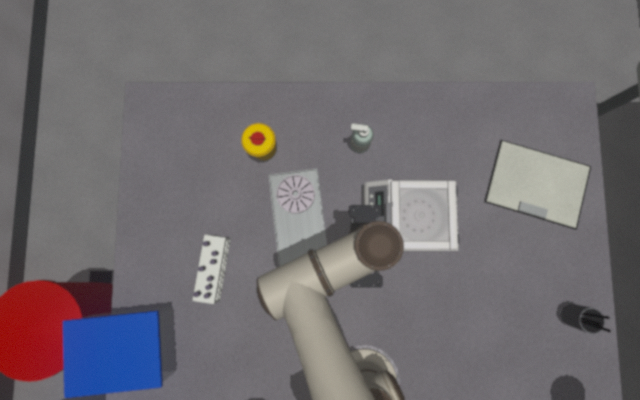

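The lid lies flat on the deck, and the flat rotor, bottle, tub and rack haven't moved. The arm is clear at TCP z 0.255, so I'm handing in.

```bash
python3 -c "
from station import r
s=r.sense();print(s['time_s'],s['wrist_force'],max(map(abs,s['joint_velocities'])))
print(r.finish_job())"
```

```text
30.4 [-0.1151314  -0.01102328 -0.49299934] 2.7066622462318297
the job is handed in; nothing more can be done
None
```

The angle rotor is on the drive shaft, seated on the collar, and the lid is closed. I handed the job in at about 30 s; no verdict is reported.

- **Rotor:** I gripped it by its hub, first squeezing it from two directions to centre it. I lowered it in steps of 5 mm or less, with vertical forces up to about 7 N and light sideways rubbing part-way down (about 4 N), which I corrected. It touched the collar at the expected height (tool at 0.0935 m). A picture afterwards showed it upright, with the hub within about 3 mm of the shaft axis, the least certain of these measurements.
- **Lid:** I pushed it over from behind and down in small steps. Near the end the fingertip caught on the inner step of the lid's frame (about 10 N sideways). I lifted off and finished on the front edge of the frame. It went solid at 0.1449 m (0.1445 m expected) and held under a gentle 12 N press.
- **Last pictures:** The lid lies flat. The flat rotor, gel bottle, sharps tub and tube rack look unmoved, and the arm is clear of everything.

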